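# Level the glass-bonding table with its screw foot and hold the spirit level down

## Task

Level the aluminium glass-bonding table: lay the yellow spirit level lengthwise, wholly on the bare strip of the plate beside the black phone jig, pressing it down flat as you set it, then turn the black hand wheel of the screw foot until the bubble rests between the two black lines. Then press the level down flat on the plate with the fingertips, firmly but not hard (some 10 N), and keep pressing with the bubble still between its lines: the program finishes while you hold it down, ready for a colleague to tighten the lock nut. Leave the card terminal, the tape dispenser, the cleaner bottle and the phone alone.

Things in the scene. Friction and masses are not known exactly. Their poses are not given: they have to be found in the camera images.
- level: Yellow spirit level with black end caps, 150 long x 22 wide x 32 high, about 0.25 kg. Origin: centre of its underside; x along its length, z up. Green vial in the middle of the top (x -30 to 30 mm, 31 mm high), lines at x = -8 and 8 mm, white bubble 12 mm long. On each end, 33 to 73 mm from the middle, a soft orange rubber pad, top at 32 mm: it gives 1 mm per 4 N, 4 mm at most.
- bubble (a joint): Place of the bubble's middle along the level's x axis, in m: 0 midway between the two lines, positive towards the level's +x end; wholly between the lines within +-0.002. It goes to the HIGHER end: 1.0 mm for each mrad of slope, settling in about 2 s. Range +-0.018.
- plate: Aluminium plate, 220 x 170 x 12, top about 40 mm above the counter. Origin: underside, on the line through its two fixed feet. x runs lengthwise, away from the screw foot: plate from x = -205 to 15, y -85 to 85 mm; a 50 mm wide tongue goes on to x = -270. Black phone jig on y -7 to 81, 8 mm high; y -85 to -7 is bare. It only tilts about the fixed feet; the screw end starts low, by 5 to 10 mrad.
- rest (a point): Point on the plate's top face, in the middle of the bare strip (plate x = -95, y = -46 mm). Same axes as the plate: x lengthwise, away from the screw foot; z square to the plate. The level goes here, its length along this x axis, either end first.
- wheel_mid (a point): Middle of the black knurled hand wheel, on its axis (plate x = -245, y = 0): 40 mm diameter, 18 mm thick, from 14 to 32 mm above the plate, white mark on top. Grip across it at any angle. Clockwise from above lifts this end, 4 mm a turn: 1 rad changes the slope by 2.6 mrad and moves the bubble 2.6 mm towards the wheel's end. Stays where left; stops lie over a turn beyond level.
- terminal: Black card terminal with keys and a screen, 170 x 78 x 48, on the counter beyond the table. Origin: centre of its underside. Leave alone.
- tape: Black desk tape dispenser with a cream roll, 140 x 60 x 80 high. Origin: centre of its underside. Leave alone.
- cleaner: Blue cleaner bottle with a white cap, 42 diameter x 110 high. Origin: centre of its underside. Leave alone.
- phone: Phone lying flat, 150 x 73 x 9. Origin: centre of its underside. Leave alone.

How it is judged:
By the outcome, as a careful person would: the job done as asked, in the order asked, and still so for the second after the job is handed in, while the arm keeps its last pose, push and grip.
It also fails if it takes over 72 s, if anything falls off the work surface, if the arm or the gripper's body presses on something with over 40 N, if the wrist force passes 120 N, or if a joint passes its speed limit or range.

## Robot

A 7-joint arm with a two-finger parallel gripper is mounted at the origin on the work surface. World frame = base frame: x ahead of the robot, y to its left, z up, the work surface at z = 0. Lengths are in mm, angles in rad, forces in N, time in s.
With the tool pointing down it reaches from about 400 to 875 mm from the base axis. Payload 4.4 kg.
Tool frame: the origin (TCP) lies midway between the tips of the shut fingers; the grasp point (between the pads) lies 19 mm behind it (ctrl.grip_point_offset is the distance from the TCP to the grasp point, in mm); z points along the fingers, y is the line along which they close (so a half turn about z gives the same grasp; the last joint's range is limited). The gripper opens to 85 mm and grips with 20 to 120 N. Pads are 22 mm wide; open, the fingers measure 114 mm over their backs; the gripper's body (76 mm by 85 mm) begins 54 mm behind the grasp point. The pads swing forward as they close: fully open they stand 13 mm farther back than shut.
Start: joints at [1.156, 0.628, 0.038, 1.517, -0.027, 0.996, -0.02], TCP at [222.179, -610.864, 231.313] pointing down, gripper open.
Joint ranges: [-3.06, 3.06], [-0.37, 2.12], [-1.25, 1.32], [0.18, 2.47], [-1.1, 4.24], [0.23, 1.98], [-2.94, 2.94]. Speed limits (rad/s): [2.57, 2.57, 3.14, 3.14, 3.14, 3.14, 3.14].

## Interface

Orientations are given as [roll, pitch, yaw] about the fixed x, y, z axes, in that order (R = Rz(yaw) Ry(pitch) Rx(roll)).
In Python, from cell import ctrl gives the robot as it stands.
- The arm moves only by the tool nudge_tcp, called by a JSON object that holds its "name" and its "arguments". Schema: {"type":"object","properties":{"rows":{"type":"array","items":{"type":"array","items":{"type":"array","items":{"type":"number"},"minItems":7,"maxItems":7},"minItems":1,"maxItems":12},"minItems":1,"maxItems":1},"only":{"type":"string"},"quiet":{"type":"boolean"},"lines":{"type":"string"}},"required":["rows"],"additionalProperties":false}. rows is a list that holds a single list of rows (three levels of brackets), with 1 to 12 rows, each of 7 numbers: dx, dy, dz in mm, then a rotation vector rx, ry, rz in rad, then the finger opening in mm; each row shifts and turns the commanded pose from where the row before left it, along the tool's axes as they then stand; what a row does not reach is not made up. A row lasts 1/10 s, in which the tool goes at most 50 mm and 0.15 rad, less where a joint would pass 70% of its speed; a pose out of reach is approached as far as the arm can. The fingers move at their own pace and stop on an object; the grip force is fixed at half the most. Time passes only in rows, so rows that do not move let the fingers close. The tool returns the time, the measured TCP pose, the force, the opening and the grip force at its end. only (a regular expression) keeps the lines of the reply that match it, lines (a string "A,B") keeps lines A to B, and quiet returns only ok. Input that does not fit is refused with a message, and nothing moves.
- ctrl.read_state(): the state, without advancing time (a new reading comes with each control period).
- ctrl.get_image(name): name is "scene" or "top"; returns the picture (384x512x3 uint8, blue, green, red); there is no depth.
- ctrl.calibration(name): a dict with "fx", "fy", "cx", "cy" (pixels), "rvec" (rotation vector, rad) and "tvec" (3), from world to camera coordinates, as OpenCV has them. Camera axes: x right, y down, z forward; pixel columns grow to the right and rows downward; lengths in mm; the calibration is good to about 2 mm. A picture is of the moment at which its call begins. calibration takes no time and is no camera call.
- ctrl.finish_job(): hands the job in; it is judged then, once.
The state is a dict: "clock": time; "qpos": joint angles; "qd": joint speeds; "tau": joint torques, N m; "eef_pos": TCP position; "tool_rot": TCP orientation; "force": force on the tool from outside, world axes, zero at the start; "torque": the same for the moment, N m; "width": finger opening in mm; "gripper_force": force on a finger pad.
Only numpy, scipy, OpenCV 4.12 (cv2) and the standard library are available. Lean on these libraries where they do the work, as an engineer would, in place of code of your own. Each camera call takes 0.05 s, during which the arm holds its last target. There are 200 camera calls.

## Working session

There is one attempt and no reset: what is moved stays moved. The work goes in short steps, Python scripts to look and compute and a tool call to move; the robot and the scene stay as the last step left them, time stands still between calls to the robot, and variables do not carry over. Pictures are saved under pics/ and viewed, at most 10 in all, crops included, and the job is handed in when it is done.

```bash
ls; mkdir -p pics; python3 - <<'E'
from cell import ctrl
import cv2,numpy as np
for n in ("scene","top"):
    cv2.imwrite(f"pics/{n}0.png",ctrl.get_image(n)); c=ctrl.calibration(n)
    R=cv2.Rodrigues(np.array(c["rvec"],float))[0]; print(n,c["fx"],c["cx"],c["cy"],-R.T@np.array(c["tvec"]).ravel(), R[2])
print(ctrl.read_state())
E
```

```text
cell.py
pics
scene 421.86031566736045 254.73283327387372 193.15225968436442 [1276.81248606  383.94437907 1053.8702151 ] [-0.5188642  -0.27088473 -0.81080294]
top 354.10131681352544 254.61861800995854 186.67706752578613 [ 534.69323738   75.23440713 1173.60755933] [ 0.08607506 -0.02419138 -0.99599491]
{'clock': 0.1, 'qpos': array([ 1.15620402,  0.62928095,  0.03844126,  1.5182816 , -0.02701076,
        0.99632817, -0.02000651]), 'qd': array([-9.05838137e-04, -1.18286584e-03,  1.11305654e-03, -2.24531756e-03,
       -4.15710681e-04,  6.75631864e-06, -4.08724200e-04]), 'tau': array([ 3.34013777e-03, -5.64527929e+01,  1.23055849e+00, -1.93971634e+01,
        1.12292968e-02,  5.48025899e-03,  1.71689010e-05]), 'eef_pos': array([ 221.98041082, -610.30315632,  230.4589495 ]), 'tool_rot': array([-3.13981234e+00,  9.04999738e-06,  3.48782476e-01]), 'force': array([-0.89363055, -1.98399319,  0.2148067 ]), 'torque': array([ 0.04810432,  0.01475113, -0.0239763 ]), 'gripper_force': 0.0, 'width': 85.19938408768759}
```

View pics/scene0.png

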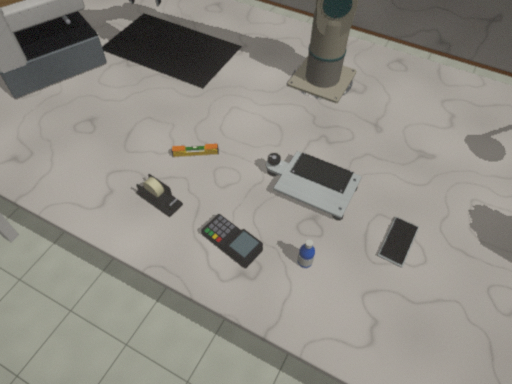

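View pics/top0.png

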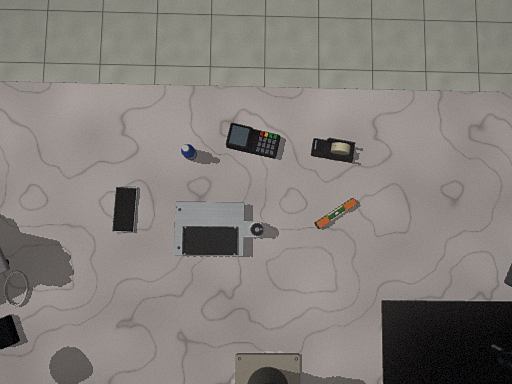

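The scene shows the level at (337,213) in the top picture. The plate is at (213,229) with its wheel at (257,229), and the bare strip is on its far side. I'll zoom in to measure.

```bash
cat > h.py <<'E'
from cell import ctrl
import cv2,numpy as np
from scipy.spatial.transform import Rotation as Ro
def cal(n):
    c=ctrl.calibration(n); return np.array([[c["fx"],0,c["cx"]],[0,c["fy"],c["cy"]],[0,0,1.]]),np.array(c["rvec"],float),np.array(c["tvec"],float).ravel()
def ray(n,uv,z):   # pixels -> world at height z
    K,r,t=cal(n); R=cv2.Rodrigues(r)[0]; C=-R.T@t
    d=(R.T@np.linalg.inv(K)@np.c_[np.atleast_2d(uv),np.ones(len(np.atleast_2d(uv)))].T).T
    return C+d*((z-C[2])/d[:,2])[:,None]
def proj(n,P):
    K,r,t=cal(n); return cv2.projectPoints(np.float64(P).reshape(-1,3),r,t,K,None)[0].reshape(-1,2)
def crop(n,name,x0,y0,w,h,s):
    im=ctrl.get_image(n)[y0:y0+h,x0:x0+w]; cv2.imwrite(f"pics/{name}.png",cv2.resize(im,None,fx=s,fy=s,interpolation=cv2.INTER_CUBIC)); return im
def go(target,Rt):  # tool-frame shift and rotvec from measured pose
    s=ctrl.read_state(); R=Ro.from_euler("xyz",s["tool_rot"])
    return R.inv().apply(np.array(target)-s["eef_pos"]), (R.inv()*Rt).as_rotvec()
E
python3 - <<'E'
from h import *
im=ctrl.get_image("top")
c=im[185:270,165:370]; cv2.imwrite("pics/crop1.png",cv2.resize(c,None,fx=3.9,fy=3.9,interpolation=cv2.INTER_CUBIC))
hsv=cv2.cvtColor(im,cv2.COLOR_BGR2HSV)
m=cv2.inRange(hsv,(3,140,90),(35,255,255)); m[:,:300]=0;m[:180]=0; m[260:]=0; m[:,380:]=0
ys,xs=np.nonzero(m); print(len(xs),xs.min(),xs.max(),ys.min(),ys.max())
for z in (20,32):
  (c0,sz,a)=cv2.minAreaRect(np.float32(ray("top",np.c_[xs,ys],z)[:,:2])); print(z,c0,sz,a)
E
```

```text
173 317 356 199 227
20 (553.182373046875, -219.48211669921875) (22.42131805419922, 148.76539611816406) 33.80195236206055
32 (552.9899291992188, -216.41639709472656) (22.1881046295166, 147.2179412841797) 33.80196762084961
```

View pics/crop1.png

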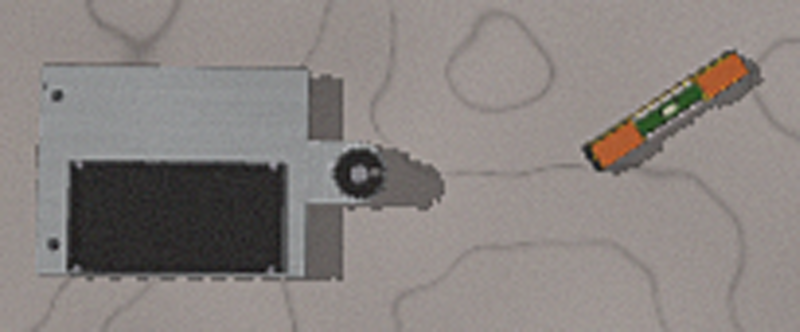

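```bash
python3 - <<'E'
from h import *
from scipy.optimize import least_squares
im=ctrl.get_image("top"); sc=ctrl.get_image("scene")
def orange(n,im,box):
    x0,y0,x1,y1=box
    h=cv2.cvtColor(im,cv2.COLOR_BGR2HSV); m=cv2.inRange(h,(3,150,90),(16,255,255)); k=np.zeros_like(m);k[y0:y1,x0:x1]=1;m*=k
    N,l,st,ce=cv2.connectedComponentsWithStats(m); o=[i for i in range(1,N) if st[i,4]>15]
    for i in o: print(n,st[i,4],ce[i],ray(n,ce[i],32)[0])
orange("top",im,(300,180,380,260)); orange("scene",sc,(160,130,230,170))
px=lambda p:np.array(p)/3.9+np.array([165,185])-0.37
loc=np.array([[15,-85,12],[15,85,12],[-205,-85,12],[-205,85,12]],float)
c=px([[43,66],[37,275],[309,67],[304,277]])
w=px([[358,173]])
def f(p):
    R=Ro.from_euler("z",p[2]).as_matrix(); L=np.vstack([loc,[[-245,0,44]]]); 
    return (proj("top",L@R.T+[p[0],p[1],28])-np.vstack([c,w])).ravel()
s=least_squares(f,[550,80,1.57]); print(s.x,s.fun.round(2))
R=Ro.from_euler("z",s.x[2]).as_matrix()
for P in ([-95,-46,12],[-245,0,35]): print(P,R@P+[s.x[0],s.x[1],28])
# overlay check in scene
L=np.vstack([loc,[[-245,0,44]],[[-95,-46,12]]])@R.T+[s.x[0],s.x[1],28]
q=proj("scene",L)
s3=cv2.resize(sc[130:230,150:380],None,fx=3.4,fy=3.4,interpolation=cv2.INTER_CUBIC)
for u in q: cv2.circle(s3,tuple(int(v) for v in (u-[150,130]+.37)*3.4),3,(0,0,255),1)
cv2.imwrite("pics/ov.png",s3)
E
```

```text
top 73 [349.5890411  203.94520548] [ 581.59342865 -261.47839327   32.        ]
top 75 [322.94666667 221.48      ] [ 523.8982567  -174.32566647   32.        ]
scene 52 [210.96153846 146.        ] [ 524.91774486 -171.57785086   32.        ]
scene 50 [177.82 148.12] [ 584.22105278 -260.42436913   32.        ]
[497.66211592 285.52400861   1.57382865] [-0.67 -0.37 -0.68  0.1   0.23  0.09  0.87  0.06  0.24  0.09]
[-95, -46, 12] [543.94997424 190.66393181  40.        ]
[-245, 0, 35] [498.40503278  40.525135    63.        ]
```

View pics/ov.png

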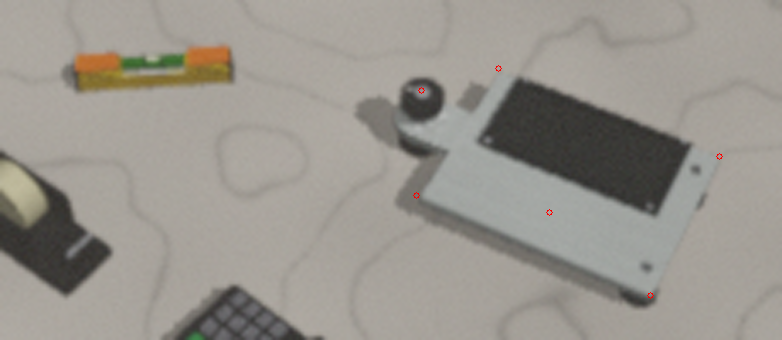

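The plate fit agrees in both views: rest is about (544,191,40) and the wheel axis is at (498,40). The level's centre is about (553.6,-217), with its axis at 123.6°. I'll move above the level.

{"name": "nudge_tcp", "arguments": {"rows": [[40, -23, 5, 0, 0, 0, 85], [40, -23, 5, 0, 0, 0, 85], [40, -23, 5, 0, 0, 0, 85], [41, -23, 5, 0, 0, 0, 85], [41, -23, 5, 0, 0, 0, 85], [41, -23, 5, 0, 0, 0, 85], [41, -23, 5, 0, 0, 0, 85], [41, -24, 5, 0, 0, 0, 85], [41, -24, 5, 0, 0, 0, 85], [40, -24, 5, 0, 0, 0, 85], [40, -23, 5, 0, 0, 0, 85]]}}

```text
refused: rows: the value is too long (schema: maxItems 1). Nothing was moved.
```

Wrong form. The message asks for a list holding one list of rows, three levels of brackets, so I'll send the same numbers that way.

{"name": "nudge_tcp", "arguments": {"rows": [[[40, -23, 5, 0, 0, 0, 85], [40, -23, 5, 0, 0, 0, 85], [40, -23, 5, 0, 0, 0, 85], [41, -23, 5, 0, 0, 0, 85], [41, -23, 5, 0, 0, 0, 85], [41, -23, 5, 0, 0, 0, 85], [41, -23, 5, 0, 0, 0, 85], [41, -24, 5, 0, 0, 0, 85], [41, -24, 5, 0, 0, 0, 85], [40, -24, 5, 0, 0, 0, 85], [40, -23, 5, 0, 0, 0, 85]]]}}

```text
clock: 1.35
eef_pos: [554.9, -216.1, 176.2]
tool_rot: [3.142, -0.0, 0.349]
force: [-0.6, -0.2, 0.9]
width: 84.8
gripper_force: 0.0
```

{"name": "nudge_tcp", "arguments": {"rows": [[[0, 0, 5, 0, 0, -0.15, 85], [0, 0, 5, 0, 0, -0.15, 85], [0, 0, 5, 0, 0, -0.15, 85], [0, 0, 5, 0, 0, -0.15, 85], [0, 0, 5, 0, 0, -0.15, 85], [0, 0, 5, 0, 0, -0.15, 85], [0, 0, 5, 0, 0, -0.15, 85], [0, 0, 5, 0, 0, -0.15, 85], [0, 0, 5, 0, 0, -0.15, 85], [0, 0, 5, 0, 0, -0.15, 85], [0, 0, 5, 0, 0, -0.15, 85], [0, 0, 5, 0, 0, -0.15, 85]]]}}

```text
clock: 2.55
eef_pos: [553.8, -218.0, 116.1]
tool_rot: [-3.142, 0.0, 2.155]
force: [0.3, 0.8, -0.4]
width: 85.2
gripper_force: 0.0
```

```bash
python3 - <<'E'
from h import *
print(go([553.6,-217,5],Ro.from_euler("xyz",[np.pi,0,np.radians(123.6)])),ctrl.read_state()["force"])
E
```

```text
(array([  0.98829803,   0.38762031, 111.06516908]), array([-4.63927726e-05,  9.24520603e-05, -2.58224379e-03])) [ 0.30431992  0.76353962 -0.37470851]
```

{"name": "nudge_tcp", "arguments": {"rows": [[[0.5, 0.4, 25, 0, 0, 0, 85], [0.5, 0, 25, 0, 0, 0, 85], [0, 0, 25, 0, 0, 0, 85], [0, 0, 20, 0, 0, 0, 85], [0, 0, 15, 0, 0, 0, 85], [0, 0, 0, 0, 0, 0, 0], [0, 0, 0, 0, 0, 0, 0], [0, 0, 0, 0, 0, 0, 0], [0, 0, 0, 0, 0, 0, 0], [0, 0, 0, 0, 0, 0, 0], [0, 0, 0, 0, 0, 0, 0], [0, 0, 0, 0, 0, 0, 0]]]}}

```text
clock: 3.75
eef_pos: [554.0, -217.4, 7.6]
tool_rot: [3.141, 0.002, 2.148]
force: [-1.4, 0.2, 7.0]
width: 20.3
gripper_force: 59.9
```

{"name": "nudge_tcp", "arguments": {"rows": [[[0, 0, -25, 0, 0, 0, 0], [0, 0, -40, 0, 0, 0, 0], [0, 0, -45, 0, 0, 0, 0], [25, 15, 0, 0, 0, 0, 0], [40, 25, 0, 0, 0, 0, 0], [40, 25, 0, 0, 0, 0, 0], [40, 25, 0, 0, 0, 0, 0], [40, 25, 0, 0, 0, 0, 0], [40, 25, 0, 0, 0, 0, 0], [40, 25, 0, 0, 0, 0, 0], [40, 25, 0, 0, 0, 0, 0], [25, 15, 0, 0, 0, 0, 0]]]}}

```text
clock: 4.95
eef_pos: [544.2, 176.9, 116.7]
tool_rot: [3.139, -0.002, 2.153]
force: [-0.3, 1.0, -2.5]
width: 20.1
gripper_force: 59.6
```

{"name": "nudge_tcp", "arguments": {"rows": [[[10, 5, 0, 0, 0, 0.1, 0], [8, 4, 0, 0, 0, 0.14, 0], [0, 0, 0, 0, 0, 0.14, 0], [0, 0, 0, 0, 0, 0.14, 0], [0, 0, 0, 0, 0, 0.054, 0], [0, 0, 0, 0, 0, 0, 0], [0, 0, 0, 0, 0, 0, 0]]]}}

```text
clock: 5.65
eef_pos: [543.4, 191.7, 116.3]
tool_rot: [-3.141, 0.0, 1.576]
force: [-0.5, -0.7, -3.3]
width: 20.3
gripper_force: 59.6
```

```bash
python3 - <<'E'
from h import *
print(go([543.95,190.66,45],Ro.from_euler("xyz",[np.pi,0,1.5738])),ctrl.read_state()["force"])
crop("scene","held",230,90,160,120,5)
E
```

```text
(array([-0.9979011 ,  0.58410054, 71.31837783]), array([-2.04525997e-04,  4.50334132e-05,  2.66410839e-03])) [-0.50553557 -0.70597843 -3.29284507]
```

View pics/held.png

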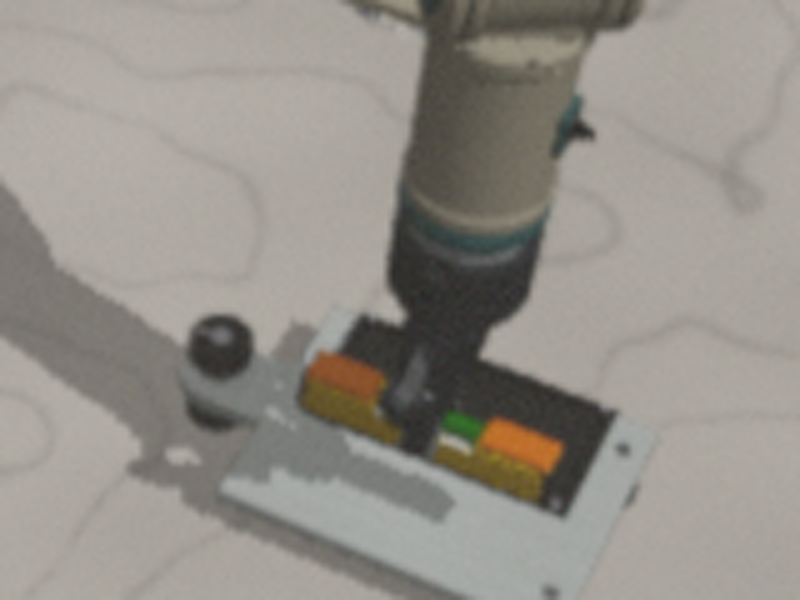

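The level is held square over the strip. I'll lower it to just above contact and then ease it down.

{"name": "nudge_tcp", "arguments": {"rows": [[[-1, 0.6, 25, 0, 0, 0, 0], [0, 0, 25, 0, 0, 0, 0], [0, 0, 12, 0, 0, 0, 0], [0, 0, 2, 0, 0, 0, 0], [0, 0, 1, 0, 0, 0, 0], [0, 0, 1, 0, 0, 0, 0], [0, 0, 0, 0, 0, 0, 0]]]}}

```text
clock: 6.4
eef_pos: [544.9, 190.9, 51.2]
tool_rot: [3.14, -0.001, 1.575]
force: [-0.1, 0.6, -2.7]
width: 20.1
gripper_force: 59.5
```

{"name": "nudge_tcp", "arguments": {"rows": [[[0, 0, 0.7, 0, 0, 0, 0], [0, 0, 0.7, 0, 0, 0, 0], [0, 0, 0, 0, 0, 0, 0]]]}}

```text
clock: 6.7
eef_pos: [544.3, 190.7, 49.1]
tool_rot: [3.141, -0.0, 1.575]
force: [0.1, -0.7, -3.0]
width: 20.6
gripper_force: 59.5
```

{"name": "nudge_tcp", "arguments": {"rows": [[[0, 0, 0.7, 0, 0, 0, 0], [0, 0, 0, 0, 0, 0, 0]]]}}

```text
clock: 6.9
eef_pos: [544.2, 190.6, 48.1]
tool_rot: [-3.141, 0.0, 1.575]
force: [-0.8, -1.1, -3.3]
width: 20.4
gripper_force: 59.5
```

{"name": "nudge_tcp", "arguments": {"rows": [[[0, 0, 0.7, 0, 0, 0, 0], [0, 0, 0, 0, 0, 0, 0]]]}}

```text
clock: 7.1
eef_pos: [544.2, 190.6, 47.4]
tool_rot: [-3.141, 0.0, 1.575]
force: [-0.6, -0.2, -2.2]
width: 20.3
gripper_force: 59.5
```

{"name": "nudge_tcp", "arguments": {"rows": [[[0, 0, 0.5, 0, 0, 0, 0], [0, 0, 0, 0, 0, 0, 0]]]}}

```text
clock: 7.3
eef_pos: [544.3, 190.6, 47.0]
tool_rot: [3.142, 0.0, 1.575]
force: [-0.5, 0.6, -1.7]
width: 20.1
gripper_force: 59.7
```

{"name": "nudge_tcp", "arguments": {"rows": [[[0, 0, 0.6, 0, 0, 0, 0], [0, 0, 0, 0, 0, 0, 0]]]}}

```text
clock: 7.5
eef_pos: [544.2, 190.5, 46.7]
tool_rot: [3.142, 0.0, 1.575]
force: [-0.9, -0.6, 1.9]
width: 20.3
gripper_force: 60.1
```

{"name": "nudge_tcp", "arguments": {"rows": [[[0, 0, 0.6, 0, 0, 0, 0], [0, 0, 0, 0, 0, 0, 0]]]}}

```text
clock: 7.7
eef_pos: [544.3, 190.6, 46.7]
tool_rot: [3.141, 0.0, 1.575]
force: [-2.0, -0.8, 7.8]
width: 20.5
gripper_force: 60.9
```

{"name": "nudge_tcp", "arguments": {"rows": [[[0, 0, 0.4, 0, 0, 0, 0], [0, 0, 0, 0, 0, 0, 0], [0, 0, 0, 0, 0, 0, 0]]]}}

```text
clock: 8.0
eef_pos: [544.3, 190.6, 46.7]
tool_rot: [3.141, 0.0, 1.575]
force: [-3.7, -2.6, 10.1]
width: 20.5
gripper_force: 61.3
```

{"name": "nudge_tcp", "arguments": {"rows": [[[0, 0, 0, 0, 0, 0, 28], [0, 0, 0, 0, 0, 0, 35], [0, 0, 0, 0, 0, 0, 85], [0, 0, 0, 0, 0, 0, 85], [0, 0, -20, 0, 0, 0, 85], [0, 0, -30, 0, 0, 0, 85], [0, 0, -40, 0, 0, 0, 85]]]}}

```text
clock: 8.7
eef_pos: [543.0, 190.2, 134.8]
tool_rot: [-3.138, 0.001, 1.575]
force: [0.0, 1.6, 0.3]
width: 84.6
gripper_force: 0.0
```

```bash
python3 - <<'E'
from h import *
s=ctrl.read_state(); print(go([498.4,40.5,130],Ro.from_euler("xyz",[np.pi,0,s["tool_rot"][2]])),s["qpos"][[0,6]])
E
```

```text
(array([-149.48737807,  -45.1881809 ,    5.17275764]), array([-3.64315993e-03,  1.25701224e-03, -2.28975114e-06])) [-0.23334105 -0.59052769]
```

{"name": "nudge_tcp", "arguments": {"rows": [[[-40, -12, 1, 0, 0, -0.14, 85], [-40, -12, 1, 0, 0, 0, 85], [-40, -12, 1, 0, 0, 0, 85], [-29, -9, 1, 0, 0, 0, 85], [0, 0, 0, 0, 0, -0.14, 85], [0, 0, 0, 0, 0, -0.14, 85], [0, 0, 0, 0, 0, -0.14, 85], [0, 0, 0, 0, 0, -0.14, 85], [0, 0, 0, 0, 0, -0.14, 85], [0, 0, 0, 0, 0, -0.14, 85], [0, 0, 0, 0, 0, -0.14, 85], [0, 0, 0, 0, 0, 0, 85]]]}}

```text
clock: 9.9
eef_pos: [515.4, 37.9, 131.2]
tool_rot: [3.141, -0.001, 2.695]
force: [-0.7, -0.2, -0.1]
width: 85.3
gripper_force: 0.0
```

```bash
python3 - <<'E'
from h import *
s=ctrl.read_state(); print(go([498.4,40.5,46],Ro.from_euler("xyz",[np.pi,0,s["tool_rot"][2]])),s["qpos"])
crop("top","lv",165,180,130,90,6)
E
```

```text
(array([16.39165237, -5.02397127, 85.20327366]), array([ 4.96099943e-04, -5.64939342e-04, -1.40133194e-07])) [ 0.2513434   0.6435952  -0.5707011   1.97238891  0.54039029  0.67994646
  0.46440646]
```

View pics/lv.png

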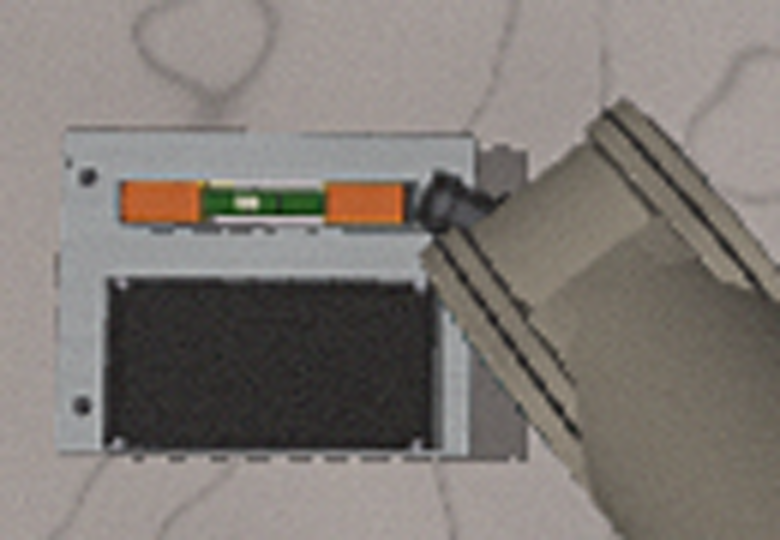

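The bubble is at crop (247,202) against a vial middle of about (264,202), so it sits some 9 mm towards the far end, as expected. I'll write a bubble gauge, wind further counter-clockwise and line up on the wheel.

```bash
cat >> h.py <<'E'
def bubble(n,N=4,axis=np.array([0,1.,0]),C=np.array([544,190.6,71.])):
    """bubble offset mm towards +plate x (+world y); negative = towards wheel end"""
    ims=np.mean([ctrl.get_image(n) for _ in range(N)],0).astype(np.float32)
    yaw=1.5738; e=np.array([np.cos(yaw),np.sin(yaw),0]); f=np.array([-e[1],e[0],0])
    xs=np.arange(-90,90.1,.5); ysr=np.arange(-14,14.1,.5)
    P=np.array([C+x*e+y*f for y in ysr for x in xs]); q=proj(n,P).astype(np.float32).reshape(len(ysr),len(xs),2)
    w=cv2.remap(ims,q[...,0],q[...,1],cv2.INTER_CUBIC).clip(0,255).astype(np.uint8)
    h=cv2.cvtColor(w,cv2.COLOR_BGR2HSV).astype(int)
    o=(h[...,0]<15)&(h[...,1]>140)&(h[...,2]>80)
    cx=[]; 
    for s in (xs<0,xs>0):
        yy,xx=np.nonzero(o&s[None]); cx.append((xs[xx].mean(),ysr[yy].mean(),len(xx)))
    mid=(cx[0][0]+cx[1][0])/2; row=(cx[0][1]+cx[1][1])/2
    r=w[np.abs(ysr-row)<=3]; p=r[...,2].astype(float).mean(0); x=xs-mid
    k=np.abs(x)<27; p,x=p[k],x[k]; b=np.clip(p-np.percentile(p,30)-25,0,None); pk=x[b.argmax()]; b=b*(abs(x-pk)<10)
    return dict(b=(b*x).sum()/b.sum(),peak=pk,pads=np.round(cx,1).tolist(),warp=w,prof=p[::4].astype(int).tolist())
E
```

{"name": "nudge_tcp", "arguments": {"rows": [[[16, -5, 5, 0, 0, 0, 85], [0, 0, 10, 0, 0, -0.14, 85], [0, 0, 10, 0, 0, -0.14, 85], [0, 0, 0, 0, 0, -0.14, 85], [0, 0, 0, 0, 0, -0.14, 85], [0, 0, 0, 0, 0, -0.14, 85], [0, 0, 0, 0, 0, -0.14, 85], [0, 0, 0, 0, 0, 0, 85]]]}}

```text
clock: 10.75
eef_pos: [498.7, 40.4, 106.2]
tool_rot: [3.141, -0.0, -2.751]
force: [-0.6, -0.9, 0.0]
width: 85.3
gripper_force: 0.0
```

```bash
python3 - <<'E'
from h import *
s=ctrl.read_state(); print(go([498.4,40.5,46],Ro.from_euler("xyz",[np.pi,0,s["tool_rot"][2]])),s["qpos"])
for n in("top","scene"):
    try:
        d=bubble(n); cv2.imwrite(f"pics/w{n}.png",cv2.resize(d.pop("warp"),None,fx=2,fy=4)); print(n,d)
    except Exception as e: print(n,e)
a=[cv2.imread(f"pics/w{n}.png") for n in("top","scene")]; cv2.imwrite("pics/w.png",np.vstack(a))
E
```

```text
(array([ 0.2203253 ,  0.20260938, 60.18707141]), array([ 5.97801664e-04, -3.06043976e-04, -9.14768026e-08])) [ 0.35687906  0.72374748 -0.75724563  2.02961921  0.78018482  0.70230019
  1.05484541]
top {'b': np.float64(8.242523936431617), 'peak': np.float64(5.209257054241348), 'pads': [[-52.9, -1.2, 3134.0], [52.5, -0.8, 3153.0]], 'prof': [38, 42, 43, 42, 42, 43, 44, 44, 43, 41, 41, 43, 37, 39, 58, 136, 189, 172, 172, 164, 144, 79, 27, 36, 43, 43, 41]}
scene {'b': np.float64(7.789078683213398), 'peak': np.float64(9.877247628954393), 'pads': [[-52.8, -2.8, 2577.0], [55.1, -1.9, 2818.0]], 'prof': [73, 65, 62, 62, 63, 65, 67, 69, 68, 64, 61, 61, 63, 81, 116, 145, 157, 159, 162, 157, 130, 90, 68, 64, 65, 65, 62]}
```

View pics/w.png

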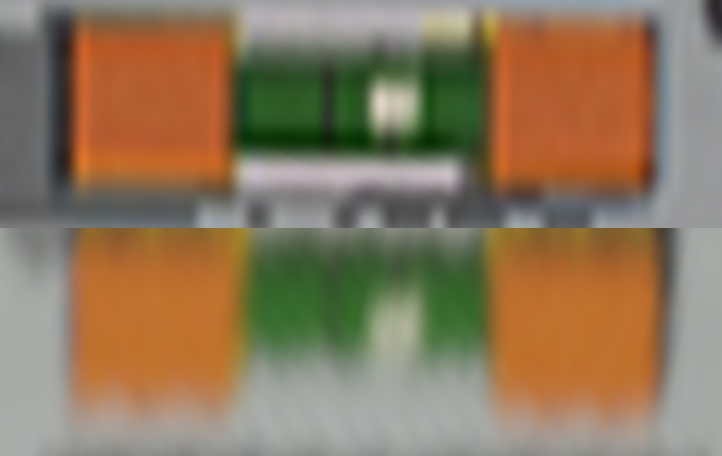

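The gauge works in both views and reads about +8 mm, so roughly 3.1 rad clockwise is needed. I'll grip the wheel.

{"name": "nudge_tcp", "arguments": {"rows": [[[0, 0, 20, 0, 0, 0, 85], [0, 0, 20, 0, 0, 0, 85], [0, 0, 15, 0, 0, 0, 85], [0, 0, 4.5, 0, 0, 0, 85], [0, 0, 0, 0, 0, 0, 46], [0, 0, 0, 0, 0, 0, 46], [0, 0, 0, 0, 0, 0, 46], [0, 0, 0, 0, 0, 0, 0], [0, 0, 0, 0, 0, 0, 0], [0, 0, 0, 0, 0, 0, 0], [0, 0, 0, 0, 0, 0, 0]]]}}

```text
clock: 12.25
eef_pos: [499.0, 41.5, 48.1]
tool_rot: [3.141, 0.002, -2.748]
force: [-2.7, 1.4, 6.8]
width: 38.2
gripper_force: 59.5
```

{"name": "nudge_tcp", "arguments": {"rows": [[[0, 0, 0, 0, 0, 0.1, 0], [0, 0, 0, 0, 0, 0.1, 0], [0, 0, 0, 0, 0, 0.1, 0], [0, 0, 0, 0, 0, 0.1, 0], [0, 0, 0, 0, 0, 0.1, 0], [0, 0, 0, 0, 0, 0.1, 0], [0, 0, 0, 0, 0, 0.1, 0], [0, 0, 0, 0, 0, 0.1, 0], [0, 0, 0, 0, 0, 0.1, 0], [0, 0, 0, 0, 0, 0.1, 0]]]}}

```text
clock: 13.25
eef_pos: [498.8, 40.0, 48.6]
tool_rot: [-3.141, 0.002, 2.531]
force: [-3.1, -1.2, 14.7]
width: 38.2
gripper_force: 60.1
```

{"name": "nudge_tcp", "arguments": {"rows": [[[0, 0, 0, 0, 0, 0.1, 0], [0, 0, 0, 0, 0, 0.1, 0], [0, 0, 0, 0, 0, 0.1, 0], [0, 0, 0, 0, 0, 0.1, 0], [0, 0, 0, 0, 0, 0.1, 0], [0, 0, 0, 0, 0, 0.1, 0], [0, 0, 0, 0, 0, 0.1, 0], [0, 0, 0, 0, 0, 0.1, 0], [0, 0, 0, 0, 0, 0.1, 0], [0, 0, 0, 0, 0, 0.1, 0]]]}}

```text
clock: 14.25
eef_pos: [497.3, 39.5, 49.1]
tool_rot: [-3.14, 0.002, 1.53]
force: [-5.0, -1.8, 23.3]
width: 37.9
gripper_force: 61.1
```

{"name": "nudge_tcp", "arguments": {"rows": [[[0, 0, 0, 0, 0, 0, 0], [0, 0, 0, 0, 0, 0, 0], [0, 0, 0, 0, 0, 0, 0], [0, 0, 0, 0, 0, 0, 0], [0, 0, 0, 0, 0, 0, 0], [0, 0, 0, 0, 0, 0, 0], [0, 0, 0, 0, 0, 0, 0], [0, 0, 0, 0, 0, 0, 0], [0, 0, 0, 0, 0, 0, 0], [0, 0, 0, 0, 0, 0, 0], [0, 0, 0, 0, 0, 0, 0], [0, 0, 0, 0, 0, 0, 0]]]}}

```text
clock: 15.45
eef_pos: [497.3, 39.5, 49.1]
tool_rot: [-3.14, 0.002, 1.534]
force: [-5.6, -1.8, 23.6]
width: 38.2
gripper_force: 61.0
```

```bash
python3 - <<'E'
from h import *
print(ctrl.read_state()["qpos"],ctrl.read_state()["torque"])
for n in("top","scene"):
    d=bubble(n); print(n,d["b"],d["pads"],d["prof"])
E
```

```text
[-0.03457405  0.71917454 -0.15178887  2.07066002  0.28096479  0.37297944
 -0.44862218] [-0.36299052  1.74018358 -0.03695083]
top 3.9766717134325127 [[-53.0, -1.2, 3154.0], [52.5, -0.9, 3142.0]] [38, 44, 44, 43, 41, 41, 44, 44, 42, 40, 38, 46, 77, 132, 175, 180, 175, 178, 115, 48, 38, 38, 45, 44, 45, 45, 42]
scene 3.397804949982037 [[-52.7, -2.3, 2580.0], [54.1, -1.5, 2564.0]] [75, 64, 63, 65, 67, 67, 67, 71, 72, 68, 67, 79, 118, 157, 167, 167, 159, 148, 126, 96, 74, 63, 64, 66, 66, 62, 59]
```

The wheel rises as it turns and pushes up at 23 N, so I'll ease the tool up while turning the rest.

{"name": "nudge_tcp", "arguments": {"rows": [[[0, 0, -0.4, 0, 0, 0, 0], [0, 0, -0.4, 0, 0, 0.1, 0], [0, 0, -0.4, 0, 0, 0.1, 0], [0, 0, -0.2, 0, 0, 0.1, 0], [0, 0, -0.2, 0, 0, 0.1, 0], [0, 0, -0.2, 0, 0, 0.1, 0], [0, 0, -0.1, 0, 0, 0.1, 0], [0, 0, -0.1, 0, 0, 0.1, 0], [0, 0, -0.1, 0, 0, 0.1, 0], [0, 0, -0.1, 0, 0, 0.1, 0], [0, 0, -0.1, 0, 0, 0.1, 0]]]}}

```text
clock: 16.95
eef_pos: [496.0, 40.5, 50.0]
tool_rot: [-3.139, 0.004, 0.531]
force: [-5.5, -1.0, 9.1]
width: 38.1
gripper_force: 59.8
```

{"name": "nudge_tcp", "arguments": {"rows": [[[0, 0, -0.1, 0, 0, 0.1, 0], [0, 0, -0.1, 0, 0, 0.1, 0], [0, 0, -0.1, 0, 0, 0.1, 0], [0, 0, 0, 0, 0, 0, 0], [0, 0, 0, 0, 0, 0, 0], [0, 0, 0, 0, 0, 0, 0], [0, 0, 0, 0, 0, 0, 0], [0, 0, 0, 0, 0, 0, 0], [0, 0, 0, 0, 0, 0, 0], [0, 0, 0, 0, 0, 0, 0], [0, 0, 0, 0, 0, 0, 0]]]}}

```text
clock: 18.05
eef_pos: [495.8, 40.9, 50.2]
tool_rot: [-3.139, 0.005, 0.235]
force: [-5.9, -0.5, 9.3]
width: 37.9
gripper_force: 59.7
```

{"name": "nudge_tcp", "arguments": {"rows": [[[0, 0, 0, 0, 0, 0, 0], [0, 0, 0, 0, 0, 0, 0], [0, 0, 0, 0, 0, 0, 0], [0, 0, 0, 0, 0, 0, 0], [0, 0, 0, 0, 0, 0, 0], [0, 0, 0, 0, 0, 0, 0], [0, 0, 0, 0, 0, 0, 0], [0, 0, 0, 0, 0, 0, 0], [0, 0, 0, 0, 0, 0, 0], [0, 0, 0, 0, 0, 0, 0], [0, 0, 0, 0, 0, 0, 0], [0, 0, 0, 0, 0, 0, 0]]]}}

```text
clock: 19.25
eef_pos: [495.8, 41.0, 50.2]
tool_rot: [-3.139, 0.005, 0.235]
force: [-5.8, -0.0, 8.3]
width: 38.0
gripper_force: 59.7
```

```bash
python3 - <<'E'
from h import *
for n in("top","scene"):
    d=bubble(n); print(n,d["b"],d["pads"],d["prof"])
E
```

```text
top 0.2300650987327674 [[-52.9, -1.3, 3100.0], [52.7, -0.8, 3164.0]] [34, 41, 42, 42, 42, 43, 43, 42, 42, 40, 81, 139, 168, 178, 172, 182, 146, 69, 37, 39, 42, 44, 44, 42, 43, 45, 43]
scene -0.004328610019047533 [[-52.8, -1.9, 2544.0], [54.4, -1.2, 2651.0]] [72, 64, 63, 64, 67, 66, 62, 58, 62, 71, 101, 140, 158, 161, 163, 155, 132, 98, 70, 62, 64, 64, 64, 67, 67, 63, 59]
```

The bubble is centred. I'll release the wheel, back off and check it unloaded.

{"name": "nudge_tcp", "arguments": {"rows": [[[0, 0, 0, 0, 0, 0, 60], [0, 0, 0, 0, 0, 0, 60], [0, 0, 0, 0, 0, 0, 60], [0, 0, 0, 0, 0, 0, 60], [0, 0, -20, 0, 0, 0, 60], [0, 0, -35, 0, 0, 0, 85], [0, 0, -35, 0, 0, 0, 85], [0, 0, 0, 0, 0, 0, 85], [0, 0, 0, 0, 0, 0, 85], [0, 0, 0, 0, 0, 0, 85], [0, 0, 0, 0, 0, 0, 85], [0, 0, 0, 0, 0, 0, 85]]]}}

```text
clock: 20.85
eef_pos: [498.2, 40.3, 138.6]
tool_rot: [-3.141, 0.002, 0.235]
force: [-0.8, -0.8, 0.0]
width: 84.9
gripper_force: 0.0
```

{"name": "nudge_tcp", "arguments": {"rows": [[[0, 0, 0, 0, 0, 0.1, 85], [0, 0, 0, 0, 0, 0.13, 85], [0, 0, 0, 0, 0, 0, 85], [0, 0, 0, 0, 0, 0, 85], [0, 0, 0, 0, 0, 0, 85], [0, 0, 0, 0, 0, 0, 85], [0, 0, 0, 0, 0, 0, 85], [0, 0, 0, 0, 0, 0, 85], [0, 0, 0, 0, 0, 0, 85], [0, 0, 0, 0, 0, 0, 85], [0, 0, 0, 0, 0, 0, 85], [0, 0, 0, 0, 0, 0, 85]]]}}

```text
clock: 22.05
eef_pos: [498.8, 40.4, 139.5]
tool_rot: [-3.142, -0.0, 0.005]
force: [-0.3, -0.8, -0.3]
width: 85.0
gripper_force: 0.0
```

```bash
python3 - <<'E'
from h import *
for n in("top","scene"):
    d=bubble(n); p=np.mean(d["pads"],0); print(n,d["b"],d["pads"],d["prof"])
s=ctrl.read_state();print(go([544.5,190.6,75],Ro.from_euler("xyz",[np.pi,0,0.003])),s["qpos"],s["force"])
crop("top","lv2",165,180,130,90,6)
E
```

```text
top 0.2270514957188181 [[-52.9, -1.3, 3108.0], [52.7, -0.8, 3170.0]] [37, 41, 41, 41, 43, 43, 42, 40, 41, 39, 81, 139, 167, 177, 172, 182, 146, 70, 38, 38, 42, 44, 45, 44, 43, 44, 41]
scene -0.047005478293383085 [[-52.7, -2.0, 2562.0], [54.6, -1.2, 2675.0]] [73, 64, 64, 65, 68, 67, 62, 59, 62, 71, 101, 138, 156, 162, 162, 155, 132, 99, 73, 63, 62, 63, 65, 68, 67, 63, 59]
(array([  46.42957634, -149.9897791 ,   64.51948868]), array([-7.11636428e-06, -2.33940222e-05,  1.73998694e-03])) [-0.32633428  0.57102214  0.27805849  2.02527955 -0.27404776  0.58023153
 -1.42577477] [ 0.00301715  0.4626176  -0.74005869]
```

View pics/lv2.png

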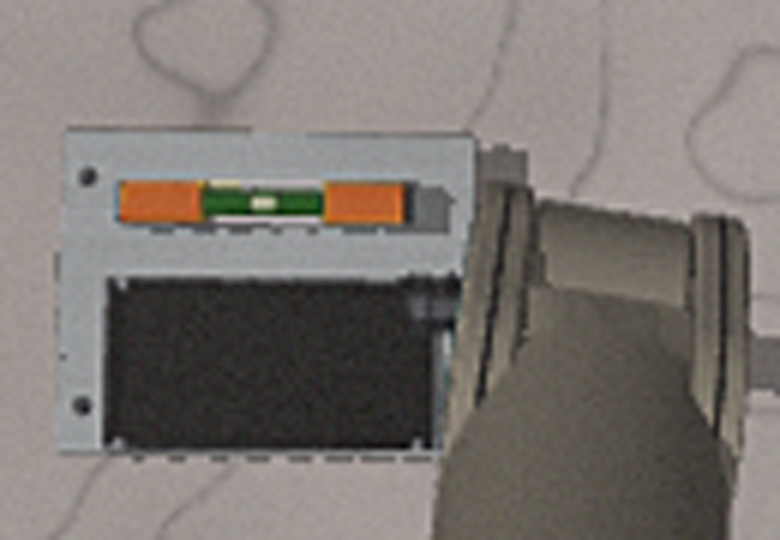

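The bubble is still midway, at crop (263,202), with the wheel released. I'll go above the level with the open fingers along its length, over the two pads.

{"name": "nudge_tcp", "arguments": {"rows": [[[11, -35, 0, 0, 0, 0, 85], [12, -40, 0, 0, 0, 0, 85], [12, -40, 0, 0, 0, 0, 85], [12, -35, 20, 0, 0, 0, 85], [0, 0, 30, 0, 0, 0, 85], [0, 0, 10, 0, 0, 0, 85], [0, 0, 5, 0, 0, 0, 85], [0, 0, 0, 0, 0, 0, 85]]]}}

```text
clock: 23.3
eef_pos: [545.0, 189.1, 74.5]
tool_rot: [3.141, 0.001, 0.003]
force: [0.5, -0.1, 0.5]
width: 85.1
gripper_force: 0.0
```

```bash
python3 - <<'E'
from h import *
s=ctrl.read_state();print(go([545.2,190.9,62],Ro.from_euler("xyz",[np.pi,0,0.003])),s["force"])
crop("scene","pr",260,110,130,100,6)
E
```

```text
(array([ 0.19427259, -1.81787906, 12.53250673]), array([ 0.00096572,  0.00058478, -0.00027392])) [ 0.47131312 -0.10410255  0.4545251 ]
```

View pics/pr.png

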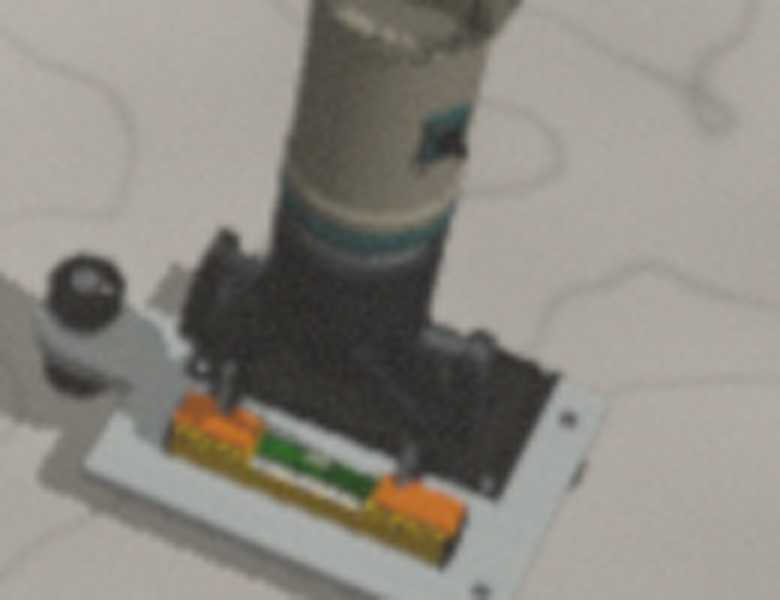

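Both fingertips are over the orange pads, and the bubble at about (318,460) stays visible to this camera. I'll lower gently onto the pads.

{"name": "nudge_tcp", "arguments": {"rows": [[[0.2, -2, 5, 0, 0, 0, 85], [0, 0, 5, 0, 0, 0, 85], [0, 0, 1, 0, 0, 0, 85], [0, 0, 0, 0, 0, 0, 85]]]}}

```text
clock: 23.75
eef_pos: [545.2, 192.5, 63.5]
tool_rot: [3.142, 0.0, 0.005]
force: [0.2, -0.1, -0.9]
width: 84.8
gripper_force: 0.0
```

{"name": "nudge_tcp", "arguments": {"rows": [[[0, 0, 1, 0, 0, 0, 85], [0, 0, 0, 0, 0, 0, 85]]]}}

```text
clock: 23.95
eef_pos: [545.3, 192.6, 62.6]
tool_rot: [-3.142, -0.0, 0.005]
force: [0.1, -0.6, 0.3]
width: 84.9
gripper_force: 0.0
```

{"name": "nudge_tcp", "arguments": {"rows": [[[0, 0, 1, 0, 0, 0, 85], [0, 0, 0, 0, 0, 0, 85]]]}}

```text
clock: 24.15
eef_pos: [545.2, 192.6, 61.5]
tool_rot: [3.142, 0.0, 0.005]
force: [-0.3, 0.6, -0.1]
width: 85.1
gripper_force: 0.0
```

{"name": "nudge_tcp", "arguments": {"rows": [[[0, 0, 1, 0, 0, 0, 85], [0, 0, 0, 0, 0, 0, 85]]]}}

```text
clock: 24.35
eef_pos: [545.2, 192.6, 60.4]
tool_rot: [3.142, 0.0, 0.005]
force: [-0.8, 0.7, -0.3]
width: 84.6
gripper_force: 0.0
```

{"name": "nudge_tcp", "arguments": {"rows": [[[0, 0, 1, 0, 0, 0, 85], [0, 0, 0, 0, 0, 0, 85]]]}}

```text
clock: 24.55
eef_pos: [545.2, 192.6, 59.4]
tool_rot: [3.142, 0.0, 0.005]
force: [0.0, 0.6, 0.0]
width: 84.8
gripper_force: 0.0
```

{"name": "nudge_tcp", "arguments": {"rows": [[[0, 0, 1, 0, 0, 0, 85], [0, 0, 0, 0, 0, 0, 85]]]}}

```text
clock: 24.75
eef_pos: [545.3, 192.6, 58.7]
tool_rot: [-3.141, -0.0, 0.005]
force: [-0.5, -0.7, 3.3]
width: 84.8
gripper_force: 1.4
```

{"name": "nudge_tcp", "arguments": {"rows": [[[0, 0, 0.7, 0, 0, 0, 85], [0, 0, 0, 0, 0, 0, 85]]]}}

```text
clock: 24.95
eef_pos: [545.3, 192.7, 58.3]
tool_rot: [-3.141, -0.0, 0.005]
force: [-0.5, -0.1, 7.2]
width: 84.6
gripper_force: 3.0
```

{"name": "nudge_tcp", "arguments": {"rows": [[[0, 0, 0.5, 0, 0, 0, 85], [0, 0, 0, 0, 0, 0, 85], [0, 0, 0, 0, 0, 0, 85], [0, 0, 0, 0, 0, 0, 85], [0, 0, 0, 0, 0, 0, 85], [0, 0, 0, 0, 0, 0, 85], [0, 0, 0, 0, 0, 0, 85], [0, 0, 0, 0, 0, 0, 85], [0, 0, 0, 0, 0, 0, 85], [0, 0, 0, 0, 0, 0, 85], [0, 0, 0, 0, 0, 0, 85], [0, 0, 0, 0, 0, 0, 85]]]}}

```text
clock: 26.15
eef_pos: [545.4, 192.6, 58.1]
tool_rot: [-3.141, -0.0, 0.005]
force: [-1.7, -0.5, 7.9]
width: 85.1
gripper_force: 3.9
```

{"name": "nudge_tcp", "arguments": {"rows": [[[0, 0, 0, 0, 0, 0, 85], [0, 0, 0, 0, 0, 0, 85], [0, 0, 0, 0, 0, 0, 85], [0, 0, 0, 0, 0, 0, 85], [0, 0, 0, 0, 0, 0, 85], [0, 0, 0, 0, 0, 0, 85], [0, 0, 0, 0, 0, 0, 85], [0, 0, 0, 0, 0, 0, 85], [0, 0, 0, 0, 0, 0, 85], [0, 0, 0, 0, 0, 0, 85], [0, 0, 0, 0, 0, 0, 85], [0, 0, 0, 0, 0, 0, 85]]]}}

```text
clock: 27.35
eef_pos: [545.3, 192.7, 58.1]
tool_rot: [-3.141, -0.0, 0.005]
force: [-1.6, -0.3, 8.2]
width: 85.3
gripper_force: 3.9
```

```bash
python3 - <<'E'
from h import *
d=bubble("scene"); print(d["b"],d["pads"],d["prof"],ctrl.read_state()["torque"])
cv2.imwrite("pics/fin.png",np.vstack([cv2.resize(d["warp"],None,fx=2,fy=4),cv2.resize(ctrl.get_image("scene")[150:210,280:350],(722,500),interpolation=cv2.INTER_CUBIC)[:360]]))
E
```

```text
-1.0427600306539841 [[-54.1, -3.7, 1654.0], [58.0, -2.8, 1976.0]] [53, 49, 49, 50, 51, 48, 49, 49, 49, 55, 76, 95, 99, 102, 100, 92, 76, 58, 49, 50, 50, 51, 52, 52, 51, 50, 50] [-0.07889981  0.40626255 -0.01706551]
```

View pics/fin.png

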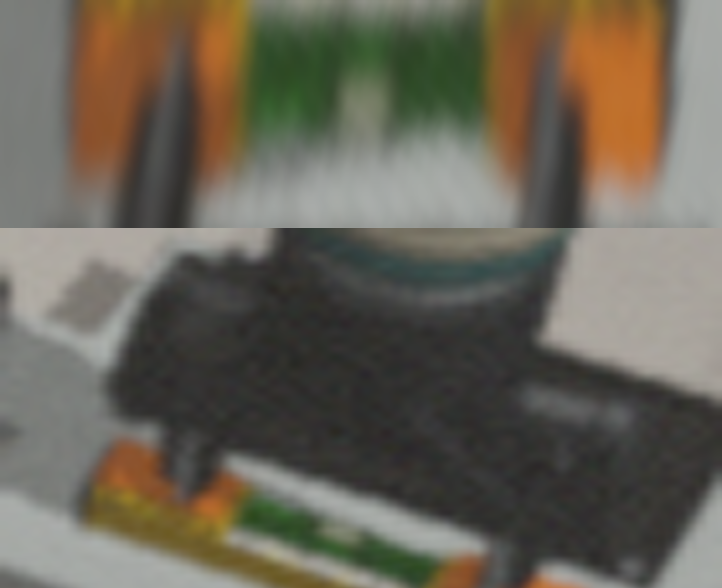

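The fingers rest on both pads, and the bubble reads about 0 once the pad reference hidden by the fingers is allowed for. I'll raise the press to about 10 N and hand in.

{"name": "nudge_tcp", "arguments": {"rows": [[[0, 0, 0.4, 0, 0, 0, 85], [0, 0, 0, 0, 0, 0, 85], [0, 0, 0, 0, 0, 0, 85], [0, 0, 0, 0, 0, 0, 85], [0, 0, 0, 0, 0, 0, 85], [0, 0, 0, 0, 0, 0, 85], [0, 0, 0, 0, 0, 0, 85], [0, 0, 0, 0, 0, 0, 85], [0, 0, 0, 0, 0, 0, 85], [0, 0, 0, 0, 0, 0, 85], [0, 0, 0, 0, 0, 0, 85], [0, 0, 0, 0, 0, 0, 85]]]}}

```text
clock: 28.8
eef_pos: [545.3, 192.6, 57.9]
tool_rot: [-3.141, -0.0, 0.005]
force: [-2.1, 0.2, 9.2]
width: 85.0
gripper_force: 4.7
```

{"name": "nudge_tcp", "arguments": {"rows": [[[0, 0, 0, 0, 0, 0, 85], [0, 0, 0, 0, 0, 0, 85], [0, 0, 0, 0, 0, 0, 85], [0, 0, 0, 0, 0, 0, 85], [0, 0, 0, 0, 0, 0, 85], [0, 0, 0, 0, 0, 0, 85], [0, 0, 0, 0, 0, 0, 85], [0, 0, 0, 0, 0, 0, 85], [0, 0, 0, 0, 0, 0, 85], [0, 0, 0, 0, 0, 0, 85]]]}}

```text
clock: 29.8
eef_pos: [545.3, 192.7, 57.9]
tool_rot: [-3.141, -0.0, 0.005]
force: [-2.4, -1.2, 9.3]
width: 85.2
gripper_force: 4.7
```

```bash
python3 - <<'E'
from h import *
d=bubble("scene"); m=(d["pads"][0][0]+d["pads"][1][0])/2; print(d["b"]+m-0.95,d["pads"])
E
```

```text
0.11127946582774983 [[-54.1, -3.9, 1691.0], [58.4, -3.3, 2068.0]]
```

```bash
python3 -c "
from cell import ctrl
print(ctrl.finish_job())"
```

```text
the job is handed in; nothing more can be done
None
```

I laid the level on the bare strip, turned the wheel until the bubble sat about 0.1 mm from midway, and handed in at about 30 s with the fingertips holding the level down at about 9 N.

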